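Fetch the boxed-in capacitor and restore the spray cans

TASK

Three spray cans box in the motor capacitor on the round tray: move all three to stand upright on the black rubber mat, without shifting the capacitor, and only then take the capacitor out and stand it upright in the orange cup of the blue terminal box. When it is in, put each can back upright in the middle of the pad of its own colour. Do not tip anything over, and leave the yellow meter where it is.

Things in the scene. Friction and masses are not known exactly. Their poses are not given: they have to be found in the camera images.
- can_red: Spray can standing upright: bare-metal body 50 mm in diameter and 102 mm high with a red band and tapered shoulder, and on it a red round cap 44 mm in diameter from 102 to 130 mm above the base; 130 mm high over all, about 0.2 kg (0.14 to 0.28). The cap is solid and good to grip. Origin: centre of the underside, z up along the can.
- can_blue: Spray can standing upright: bare-metal body 50 mm in diameter and 102 mm high with a blue band and tapered shoulder, and on it a blue round cap 44 mm in diameter from 102 to 130 mm above the base; 130 mm high over all, about 0.2 kg (0.14 to 0.28). The cap is solid and good to grip. Origin: centre of the underside, z up along the can.
- can_green: Spray can standing upright: bare-metal body 50 mm in diameter and 102 mm high with a green band and tapered shoulder, and on it a green round cap 44 mm in diameter from 102 to 130 mm above the base; 130 mm high over all, about 0.2 kg (0.14 to 0.28). The cap is solid and good to grip. Origin: centre of the underside, z up along the can.
- pad_red: Fixed red round pad, 64 mm in diameter and 3 mm thick: the place of the red can, which stands on it at the start. The three pads lie on a fixed round flat aluminium tray (196 mm in diameter, 4 mm thick) about 58 mm from its centre, 120 degrees apart, in any order and turned anyhow. Origin: centre of the pad's underside, 4 mm above the bench; the top is 3 mm higher.
- pad_blue: Fixed blue round pad, 64 mm in diameter and 3 mm thick: the place of the blue can, which stands on it at the start. The three pads lie on a fixed round flat aluminium tray (196 mm in diameter, 4 mm thick) about 58 mm from its centre, 120 degrees apart, in any order and turned anyhow. Origin: centre of the pad's underside, 4 mm above the bench; the top is 3 mm higher.
- pad_green: Fixed green round pad, 64 mm in diameter and 3 mm thick: the place of the green can, which stands on it at the start. The three pads lie on a fixed round flat aluminium tray (196 mm in diameter, 4 mm thick) about 58 mm from its centre, 120 degrees apart, in any order and turned anyhow. Origin: centre of the pad's underside, 4 mm above the bench; the top is 3 mm higher.
- capacitor: Motor capacitor: white upright cylinder 40 mm in diameter, 70 mm high, with a black top and two small brass tabs that stand 7 mm above it; about 0.12 kg. It stands at the centre of the tray, 4 mm above the bench, between the three taller cans. Origin: centre of the underside, z up.
- mat: Side area: fixed square black rubber mat on the bench, 200 x 200 mm, 4 mm thick. Origin: centre of its underside; x and y run along its edges.
- termbox: Fixed shallow open blue motor terminal box, 150 (x) x 130 (y) mm, walls 20 mm high, with an orange round cup for the capacitor at its centre: inside diameter 56 mm, outside 63 mm, inner floor 6 mm and rim 28 mm above the bench. A low black terminal block (16 mm high) lies in the box at its +x side. Origin: centre of the underside, on the cup's axis.
- meter: Bystander: yellow multimeter lying on the bench on the far left of the work, 75 x 130 mm, 38 mm high with a dial to 47 mm; it is not to be moved. Origin: centre of the underside, y along its length. A screwdriver (far side, at the robot's right) and a bearing ring (close to the robot) also lie about.
Things that resemble listed ones, but are neither listed nor needed, are in the scene too. Of the things that look like the capacitor, the smallest one is meant.

How it is judged:
By the outcome, as a careful person would: the job done as asked, in the order asked, and still so for the second after the job is handed in, with the robot touching nothing.
It also fails if it takes over 136 s, if anything falls off the work surface, if the arm or the gripper's body presses on something with over 40 N, if the wrist force passes 120 N, or if a joint passes its speed limit or range.

ROBOT

A 6-joint arm with a two-finger parallel gripper is mounted at the origin on the work surface. World frame = base frame: x ahead of the robot, y to its left, z up, the work surface at z = 0. Lengths are in m, angles in rad, forces in N, time in s.
With the tool pointing down it reaches from about 0.375 to 0.925 m from the base axis. Payload 5.7 kg.
Tool frame: the origin (TCP) lies on the centre line of the jaws, within the pads' length; the fingertips stand 17 mm ahead of it and the grasp point (between the pads) lies 2 mm behind it; z points along the fingers, y is the line along which they close (so a half turn about z gives the same grasp; the last joint's range is limited). The gripper opens to 88 mm and grips with 3 to 60 N. Pads are 20 mm wide; open, the fingers measure 115 mm over their backs; the gripper's body (75 mm by 178 mm) begins 61 mm behind the grasp point.
Start: joints at [-1.329, 0.359, 1.51, -0, 1.272, -0.115], TCP at [0.21, -0.562, 0.24] pointing down, gripper open.
Joint ranges: [-2.97, 2.97], [-1.01, 2.36], [0.21, 2.38], [-0.96, 4.11], [0.2, 2.71], [-2.98, 2.98]. Speed limits (rad/s): [2.39, 2.39, 3.14, 3.14, 3.14, 3.14].

INTERFACE

Orientations are given as a unit quaternion [x, y, z, w].
In Python, from bench import arm gives the robot as it stands. The module is installed in compiled form; this text tells all that it offers.
- The arm moves only by the tool play_rows, never from a script. Its argument "commands" is a list that holds one entry, the list of rows, each a list of 7 numbers: the shift along the tool's x, y, z each as a share of 30 cm, from -1 to 1, then the turn, a rotation vector about the tool's x, y, z each as a share of pi rad, from -1 to 1, then the opening in per cent of the stroke, from 0 (shut) to 100 (fully open). A call has 1 to 8 rows; each row is the pose to reach, as a shift and turn from the pose commanded when the call began, along the tool's axes at that moment, turning the shorter way round; what a row does not reach only later rows make up. A row lasts 1/10 s, in which the tool goes at most 50 mm and 8.59 degrees, less where a joint would pass 70% of its speed; a pose out of reach is approached as far as the arm can. A call with a number of a shift or a turn outside -1 to 1 is refused whole. A call with a gripper value outside its range is refused whole. The fingers move at their own pace and stop on an object; "grip_force" is the grip in N (left out, the last holds). Time passes only in rows, so rows that repeat a pose let the fingers close. It gives the time, the measured TCP pose, the force, the opening and the grip force at its end, in the units of the state.
- arm.get_state(): the state, without advancing time (a new reading comes with each control period).
- arm.camera(name): name is "side" or "top"; returns a dict with "color" (384x512x3 uint8, red, green, blue), "fovy" (degrees; the focal length in pixels is half the picture's height over the tangent of half this angle, whatever the lens; pixels are square), "cx", "cy" (the principal point, pixels), "rvec" (rotation vector, rad) and "tvec" (3), from world to camera coordinates, as OpenCV has them. Camera axes: x right, y down, z forward; pixel columns grow to the right and rows downward; lengths in m; the calibration is good to about 2 mm. A picture is of the moment at which its call begins. There is no depth.
- arm.close_job(): hands the job in; it is judged then, once.
The state is a dict: "clock": time; "joint_pos": joint angles; "dq": joint speeds; "tau": joint torques, N m; "eef_pos": TCP position; "tool_rot": TCP orientation; "wrist_force": force on the tool from outside, world axes, zero at the start; "moment": the same for the moment, N m; "grip_width": finger opening in m; "finger_force": force on a finger pad.
Only numpy, scipy, OpenCV 4.12 (cv2) and the standard library are available. Lean on these libraries where they do the work, as an engineer would, in place of code of your own. Each camera call takes 0.05 s, during which the arm holds its last target. There are 200 camera calls.

## Working session

There is one attempt and no reset: what is moved stays moved. The work goes in short steps, Python scripts to look and compute and a tool call to move; the robot and the scene stay as the last step left them, time stands still between calls to the robot, and variables do not carry over. Pictures are saved under pics/ and viewed, at most 14 in all, crops included, and the job is handed in when it is done.

Besides the shell and the picture viewer there is one more tool, called after ">>>" as a command line: name --argument value ..., lists and objects as JSON in quotes. play_rows: Moves the arm, as the interface text tells. Its arguments: {"type":"object","properties":{"commands":{"type":"array"},"grip_force":{"type":"number"}},"required":["commands"]}

```bash
mkdir -p pics; cat > h.py <<'E'
import numpy as np, cv2
from bench import arm
from scipy.spatial.transform import Rotation as R
def cam(n):
    c=arm.camera(n); f=192/np.tan(np.radians(c["fovy"])/2)
    K=np.array([[f,0,c["cx"]],[0,f,c["cy"]],[0,0,1]]); return c["color"],K,np.array(c["rvec"],float).ravel(),np.array(c["tvec"],float).ravel()
def w(px,z,K,r,t):
    M=cv2.Rodrigues(r)[0]; d=M.T@np.linalg.inv(K)@np.array([px[0],px[1],1.]); o=-M.T@t
    return (o+d*(z-o[2])/d[2]).round(4)
def save(im,name,crop=None,s=1):
    if crop: im=im[crop[1]:crop[3],crop[0]:crop[2]]
    cv2.imwrite("pics/"+name,cv2.resize(im,None,fx=s,fy=s,interpolation=cv2.INTER_CUBIC)[:,:,::-1])
E
python3 - <<'E'
from h import *
for n in("top","side"):
    im,K,r,t=cam(n); save(im,n+"0.png",s=1.5); print(n,K.round(1).tolist(),r,t,(-cv2.Rodrigues(r)[0].T@t).round(3)); np.savez(n,im=im,K=K,r=r,t=t)
s=arm.get_state(); print({k:np.round(v,3).tolist() for k,v in s.items()})
E
```

```text
top [[404.8, 0.0, 256.3], [0.0, 404.8, 186.6], [0.0, 0.0, 1.0]] [ 2.14963899 -2.17646815  0.15865526] [-0.06860805  0.53938967  0.97758212] [ 0.409 -0.057  1.04 ]
side [[411.7, 0.0, 249.3], [0.0, 411.7, 201.6], [0.0, 0.0, 1.0]] [ 0.57273166 -2.72039329  1.08633473] [0.46837377 0.23977404 0.92657915] [0.238 0.614 0.838]
{'clock': 0.1, 'joint_pos': [-1.329, 0.359, 1.511, -0.0, 1.272, -0.115], 'dq': [0.001, -0.0, -0.002, 0.0, -0.002, -0.001], 'tau': [0.001, -51.636, -27.141, 0.068, 0.028, -0.0], 'eef_pos': [0.209, -0.562, 0.239], 'tool_rot': [0.984, 0.177, -0.0, -0.001], 'wrist_force': [-0.551, 0.181, 0.472], 'moment': [-0.016, 0.043, -0.01], 'finger_force': 0.0, 'grip_width': 0.088}
```

View pics/top0.png

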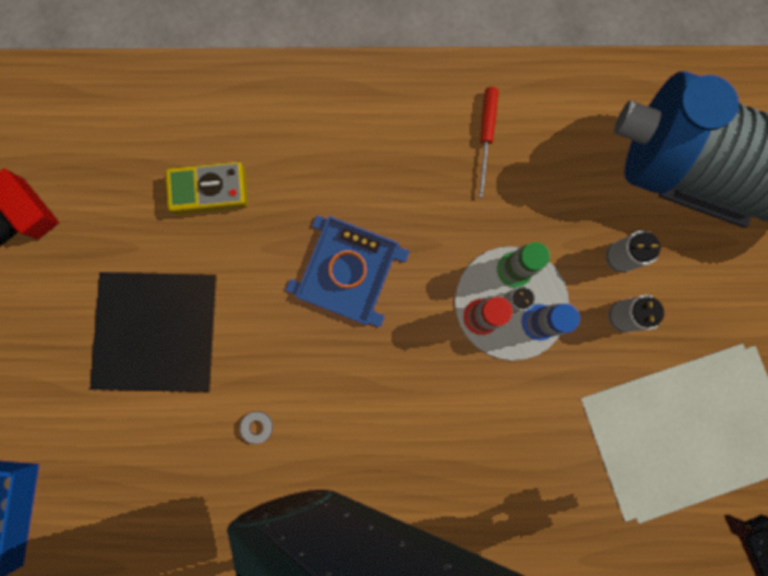

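View pics/side0.png

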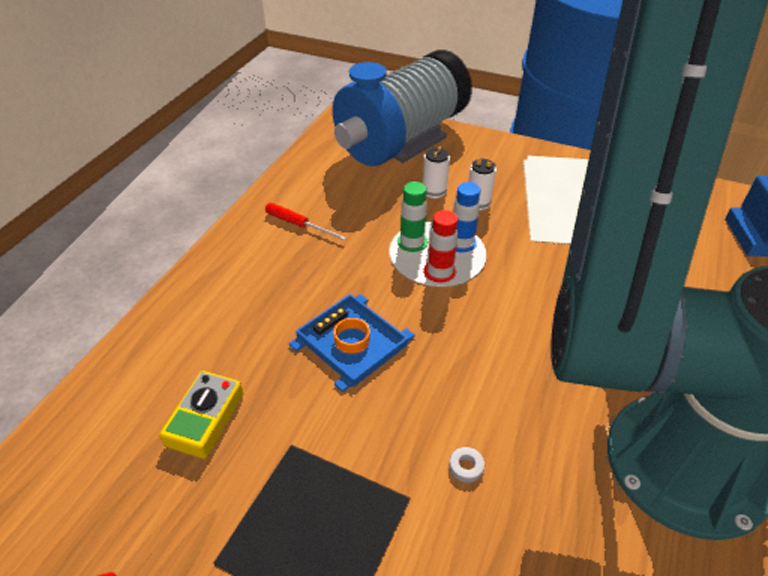

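The top view shows these capacitor-like things: the one on the tray at about (522,298), and two larger ones at (640,248) and (645,312), all in 1.5x pixels. I choose the tray one, as it is the smallest, stands between the cans and matches the description. I'll check it in a close crop.

```bash
python3 - <<'E'
from h import *
d=np.load("top.npz"); K,r,t=d["K"],d["r"],d["t"]
save(d["im"],"tray.png",(290,150,450,250),5)
save(d["im"],"boxmat.png",(55,130,285,270),3.4)
E
```

```text
(no output)
```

View pics/tray.png

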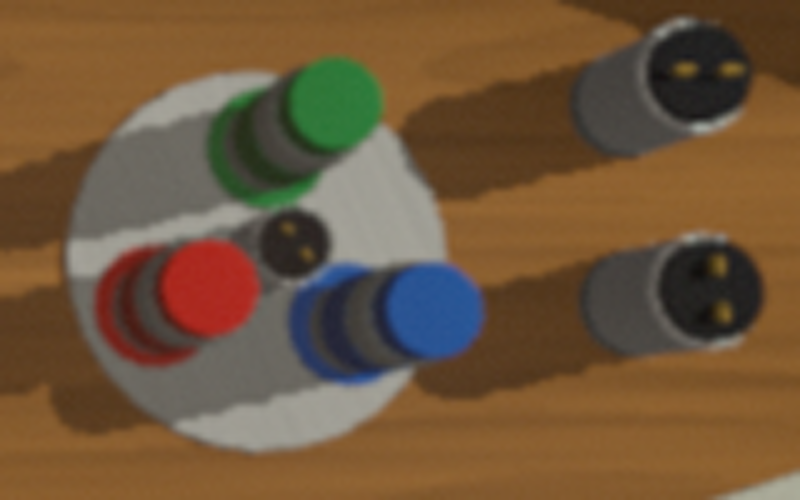

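View pics/boxmat.png

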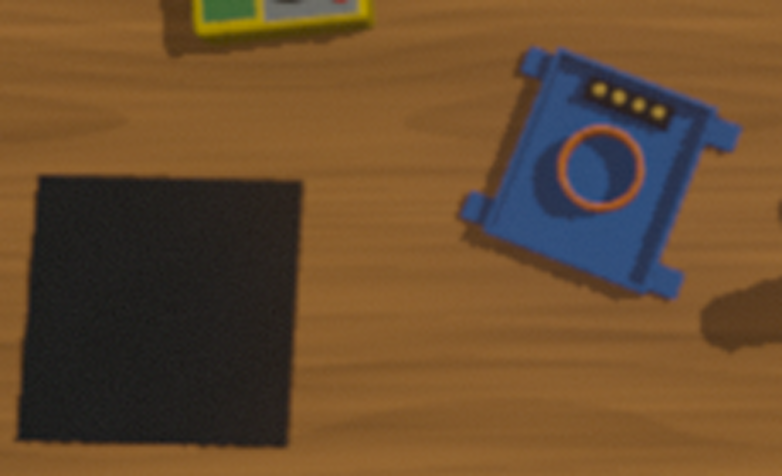

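The crop confirms it. The tray capacitor, with its top at (295,243), is clearly smaller than the two off-tray ones at (698,73) and (710,288). The caps are at green (336,104), red (210,288) and blue (434,311), and the cup rim is at (601,168) in the second crop.

```bash
python3 - <<'E'
from h import *
d=np.load("top.npz"); K,r,t=d["K"],d["r"],d["t"]
A=lambda u,v:((u+.5)/5-.5+290,(v+.5)/5-.5+150)
B=lambda u,v:((u+.5)/3.4-.5+55,(v+.5)/3.4-.5+130)
P={"green":(A(336,104),.137),"red":(A(210,288),.137),"blue":(A(434,311),.137),"cap":(A(295,243),.074),"tray":(A(256,261),.004),"cup":(B(601,168),.028),
"padg":(A(265,147),.007),"padr":(A(153,305),.007),"padb":(A(350,323),.007)}
for i,p in enumerate([(38,176),(302,181),(288,446),(18,440)]): P["mat%d"%i]=(B(*p),.004)
for i,p in enumerate([(558,48),(716,110),(645,292),(487,232)]): P["box%d"%i]=(B(*p),.02)
P["m0"]=(B(197,37),.0);P["m1"]=(B(372,22),.0)
W={k:w(p,z,K,r,t) for k,(p,z) in P.items()}
for k,v in W.items(): print(k,v)
print("mat c",sum(W["mat%d"%i] for i in range(4))/4,"box c",sum(W["box%d"%i] for i in range(4))/4,"cap mean",(W["green"]+W["red"]+W["blue"])/3)
for c in("green","red","blue"): print(c,np.linalg.norm((W[c]-W["cap"])[:2]), np.linalg.norm(W[c][:2]))
# side: project these
s=np.load("side.npz")
for k in("green","red","blue","cap","cup","mat0","mat1","mat2"): print(k,(cv2.projectPoints(W[k][None],s["r"],s["t"],s["K"],None)[0].ravel()*1.5).round(1))
E
```

```text
green [ 0.56   -0.3022  0.137 ]
red [ 0.477  -0.2416  0.137 ]
blue [ 0.4654 -0.342   0.137 ]
cap [ 0.5029 -0.2964  0.074 ]
tray [ 0.5007 -0.2932  0.004 ]
cup [ 0.5595 -0.0129  0.028 ]
padg [ 0.5596 -0.2996  0.007 ]
padr [ 0.4785 -0.2387  0.007 ]
padb [ 0.468  -0.3396  0.007 ]
mat0 [0.5616 0.4123 0.004 ]
mat1 [0.5556 0.2141 0.004 ]
mat2 [0.3582 0.22   0.004 ]
mat3 [0.3654 0.4178 0.004 ]
box0 [0.6528 0.0194 0.02  ]
box1 [ 0.6039 -0.0994  0.02  ]
box2 [ 0.4675 -0.0446  0.02  ]
box3 [0.5135 0.0723 0.02  ]
m0 [0.6688 0.2979 0.    ]
m1 [0.6794 0.1641 0.    ]
mat c [0.4602  0.31605 0.004  ] box c [ 0.559425 -0.013075  0.02    ] cap mean [ 0.5008     -0.29526667  0.137     ]
green 0.0573938149977853 0.63633704905498
red 0.06061229248263095 0.5346957639630222
blue 0.05903905487048387 0.5775475391688549
green [414.9 187.8]
red [445.7 217.2]
blue [469.  188.3]
cap [439.8 223.2]
cup [351.9 330.8]
mat0 [214.6 563.3]
mat1 [291.3 444.5]
mat2 [410.  496.8]
```

>>> play_rows --commands '[[[0.72,-0.41,0,0,0,0.1133,100],[0.72,-0.41,0,0,0,0.1133,100],[0.72,-0.41,0,0,0,0.1133,100],[0.72,-0.41,0,0,0,0.1133,100],[0.72,-0.41,0,0,0,0.1133,100],[0.72,-0.41,0,0,0,0.1133,100],[0.72,-0.41,0,0,0,0.1133,100],[0.72,-0.41,0,0,0,0.1133,100]]]' --grip_force 25

```text
clock: 0.9
eef_pos: [0.3685, -0.3722, 0.2395]
tool_rot: [1.0, 0.0, -0.0, 0.0]
wrist_force: [0.0, -0.1, -0.4]
grip_width: 0.0878
finger_force: 0.0
```

>>> play_rows --commands '[[[0.365,-0.439,0,0,0,0,100],[0.365,-0.439,0,0,0,0,100],[0.365,-0.439,0,0,0,0,100],[0.365,-0.439,0,0,0,0,100],[0.365,-0.439,0.13,0,0,0,100],[0.365,-0.439,0.26,0,0,0,100],[0.365,-0.439,0.382,0,0,0,100],[0.365,-0.439,0.382,0,0,0,100]]]'

```text
clock: 1.7
eef_pos: [0.4747, -0.2392, 0.1208]
tool_rot: [1.0, -0.001, -0.004, -0.002]
wrist_force: [-0.6, -0.2, -0.6]
grip_width: 0.0876
finger_force: 0.0
```

>>> play_rows --commands '[[[0,0,0,0,0,0,40],[0,0,0,0,0,0,40],[0,0,0,0,0,0,40],[0,0,0,0,0,0,40],[0,0,0,0,0,0,40],[0,0,0,0,0,0,40]]]'

```text
clock: 2.3
eef_pos: [0.4787, -0.2399, 0.1257]
tool_rot: [1.0, 0.001, 0.0, 0.0]
wrist_force: [0.6, -1.1, -0.5]
grip_width: 0.0437
finger_force: 25.1
```

>>> play_rows --commands '[[[0,0,-0.1,0,0,0,40],[0,0,-0.24,0,0,0,40],[-0.03,-1,-0.38,0,0,0,40],[-0.03,-1,-0.38,0,0,0,40],[-0.03,-1,-0.38,0,0,0,40],[-0.03,-1,-0.38,0,0,0,40],[-0.03,-1,-0.38,0,0,0,40],[-0.03,-1,-0.38,0,0,0,40]]]'

```text
clock: 3.1
eef_pos: [0.4684, 0.0592, 0.239]
tool_rot: [1.0, 0.0, -0.0, -0.0]
wrist_force: [1.7, -0.6, -2.0]
grip_width: 0.0438
finger_force: 25.0
```

>>> play_rows --commands '[[[-0.03,-1,0,0,0,0,40],[-0.03,-1,0,0,0,0,40],[-0.03,-1,0,0,0,0,40],[-0.03,-1,0,0,0,0,40],[-0.03,-1,0,0,0,0,40],[-0.03,-1,0,0,0,0,40],[-0.03,-1,0,0,0,0,40],[-0.03,-1,0,0,0,0,40]]]'

```text
clock: 3.9
eef_pos: [0.4591, 0.3581, 0.2381]
tool_rot: [1.0, 0.002, -0.0, 0.0]
wrist_force: [-1.4, -0.1, -1.8]
grip_width: 0.0438
finger_force: 25.0
```

>>> play_rows --commands '[[[0,-0.035,0.12,0,0,0,40],[0,-0.035,0.24,0,0,0,40],[0,-0.035,0.33,0,0,0,40],[0,-0.035,0.37,0,0,0,40],[0,-0.035,0.383,0,0,0,40],[0,-0.035,0.387,0,0,0,40],[0,-0.035,0.387,0,0,0,40],[0,-0.035,0.387,0,0,0,40]]]'

```text
clock: 4.7
eef_pos: [0.4609, 0.3682, 0.124]
tool_rot: [1.0, 0.0, 0.001, -0.001]
wrist_force: [0.1, 0.2, -1.2]
grip_width: 0.0434
finger_force: 25.0
```

>>> play_rows --commands '[[[0,0,0.005,0,0,0,40],[0,0,0.005,0,0,0,40],[0,0,0.005,0,0,0,70],[0,0,0.005,0,0,0,75],[0,0,0.005,0,0,0,75],[0,0,-0.08,0,0,0,75],[0,0,-0.22,0,0,0,75],[0,0,-0.38,0,0,0,75]]]'

```text
clock: 5.5
eef_pos: [0.4588, 0.3671, 0.2363]
tool_rot: [1.0, 0.0, -0.002, 0.001]
wrist_force: [1.3, -0.0, 0.8]
grip_width: 0.0657
finger_force: 0.0
```

>>> play_rows --commands '[[[0.15,1,0,0,0,0,75],[0.15,1,0,0,0,0,75],[0.15,1,0,0,0,0,75],[0.15,1,0,0,0,0,75],[0.15,1,0,0,0,0,75],[0.15,1,0,0,0,0,75],[0.15,1,0,0,0,0,90]]]'

```text
clock: 6.2
eef_pos: [0.506, 0.0628, 0.2367]
tool_rot: [1.0, -0.002, 0.0, 0.001]
wrist_force: [0.6, 1.2, -0.6]
grip_width: 0.0707
finger_force: 0.0
```

>>> play_rows --commands '[[[0.179,1,0,0,0,0,100],[0.179,1,0,0,0,0,100],[0.179,1,0,0,0,0,100],[0.179,1,0,0,0,0,100],[0.179,1,0,0,0,0,100],[0.179,1,0,0,0,0,100],[0.179,1,0,0,0,0,100],[0.179,1,0,0,0,0,100]]]'

```text
clock: 7.0
eef_pos: [0.5593, -0.2327, 0.236]
tool_rot: [1.0, -0.001, -0.0, -0.0]
wrist_force: [-0.0, 0.2, -0.5]
grip_width: 0.0875
finger_force: 0.0
```

>>> play_rows --commands '[[[0,0.23,0,0,0,0,100],[0,0.23,0,0,0,0,100],[0,0.23,0.1,0,0,0,100],[0,0.23,0.23,0,0,0,100],[0,0.23,0.34,0,0,0,100],[0,0.23,0.375,0,0,0,100],[0,0.23,0.375,0,0,0,100],[0,0.23,0.375,0,0,0,100]]]'

```text
clock: 7.8
eef_pos: [0.5602, -0.3008, 0.1254]
tool_rot: [1.0, 0.001, 0.001, 0.0]
wrist_force: [-0.1, 0.3, 0.7]
grip_width: 0.0878
finger_force: 0.0
```

>>> play_rows --commands '[[[0,0,0,0,0,0,40],[0,0,0,0,0,0,40],[0,0,0,0,0,0,40],[0,0,0,0,0,0,40],[0,0,0,0,0,0,40],[0,0,0,0,0,0,40]]]'

```text
clock: 8.4
eef_pos: [0.5594, -0.3015, 0.1243]
tool_rot: [1.0, 0.0, 0.0, 0.0]
wrist_force: [1.1, 0.2, -1.0]
grip_width: 0.0437
finger_force: 25.4
```

>>> play_rows --commands '[[[0,0,-0.1,0,0,0,40],[0,0,-0.24,0,0,0,40],[-0.08,-1,-0.38,0,0,0,40],[-0.08,-1,-0.38,0,0,0,40],[-0.08,-1,-0.38,0,0,0,40],[-0.08,-1,-0.38,0,0,0,40],[-0.08,-1,-0.38,0,0,0,40],[-0.08,-1,-0.38,0,0,0,40]]]'

```text
clock: 9.2
eef_pos: [0.5344, -0.0031, 0.2375]
tool_rot: [1.0, 0.0, -0.0, -0.0]
wrist_force: [0.4, -0.4, -1.8]
grip_width: 0.0434
finger_force: 25.4
```

>>> play_rows --commands '[[[-0.1,-0.885,0,0,0,0,40],[-0.1,-0.885,0,0,0,0,40],[-0.1,-0.885,0,0,0,0,40],[-0.1,-0.885,0,0,0,0,40],[-0.1,-0.885,0,0,0,0,40],[-0.1,-0.885,0,0,0,0,40],[-0.1,-0.885,0,0,0,0,40],[-0.1,-0.885,0,0,0,0,40]]]'

```text
clock: 10.0
eef_pos: [0.5047, 0.2598, 0.2371]
tool_rot: [1.0, 0.001, -0.0, 0.001]
wrist_force: [0.1, -1.1, -2.3]
grip_width: 0.0437
finger_force: 25.3
```

>>> play_rows --commands '[[[0,0,0.12,0,0,0,40],[0,0,0.24,0,0,0,40],[0,0,0.33,0,0,0,40],[0,0,0.37,0,0,0,40],[0,0,0.383,0,0,0,40],[0,0,0.387,0,0,0,40],[0,0,0.387,0,0,0,40],[0,0,0.387,0,0,0,40]]]'

```text
clock: 10.8
eef_pos: [0.5061, 0.2607, 0.1228]
tool_rot: [1.0, 0.0, 0.001, -0.0]
wrist_force: [-0.9, -0.1, -2.1]
grip_width: 0.0433
finger_force: 25.3
```

>>> play_rows --commands '[[[0,0,0.003,0,0,0,40],[0,0,0.003,0,0,0,40],[0,0,0.003,0,0,0,70],[0,0,0.003,0,0,0,75],[0,0,0.003,0,0,0,75],[0,0,-0.08,0,0,0,75],[0,0,-0.22,0,0,0,75],[0,0,-0.38,0,0,0,75]]]'

```text
clock: 11.6
eef_pos: [0.5038, 0.26, 0.2354]
tool_rot: [1.0, 0.0, -0.002, 0.001]
wrist_force: [0.5, 0.2, -0.6]
grip_width: 0.0662
finger_force: 0.0
```

>>> play_rows --commands '[[[0,1,0,0,0,0,75],[0,1,0,0,0,0,75],[0,1,0,0,0,0,75],[0,1,0,0,0,0,75],[0,1,0,0,0,0,75],[0,1,0,0,0,0,75],[0,1,0,0,0,0,75]]]'

```text
clock: 12.3
eef_pos: [0.5057, -0.0451, 0.2357]
tool_rot: [1.0, -0.003, 0.0, 0.001]
wrist_force: [0.6, 0.8, 0.4]
grip_width: 0.0661
finger_force: 0.0
```

>>> play_rows --commands '[[[-0.13,1,0,0,0,0,100],[-0.13,1,0,0,0,0,100],[-0.13,1,0,0,0,0,100],[-0.13,1,0,0,0,0,100],[-0.13,1,0,0,0,0,100],[-0.13,1,0,0,0,0,100],[-0.13,1,0,0,0,0,100],[-0.13,1,0,0,0,0,100]]]'

```text
clock: 13.1
eef_pos: [0.4665, -0.3398, 0.235]
tool_rot: [1.0, -0.001, -0.0, -0.001]
wrist_force: [-0.5, 0.6, -0.1]
grip_width: 0.0881
finger_force: 0.0
```

>>> play_rows --commands '[[[0,0,0.1,0,0,0,100],[0,0,0.23,0,0,0,100],[0,0,0.34,0,0,0,100],[0,0,0.373,0,0,0,100],[0,0,0.373,0,0,0,100],[0,0,0.373,0,0,0,100]]]'

```text
clock: 13.7
eef_pos: [0.4676, -0.3392, 0.1247]
tool_rot: [1.0, 0.001, 0.001, 0.0]
wrist_force: [0.2, 0.3, -0.0]
grip_width: 0.0878
finger_force: 0.0
```

>>> play_rows --commands '[[[0,0,0,0,0,0,40],[0,0,0,0,0,0,40],[0,0,0,0,0,0,40],[0,0,0,0,0,0,40],[0,0,0,0,0,0,40],[0,0,0,0,0,0,40]]]'

```text
clock: 14.3
eef_pos: [0.467, -0.3405, 0.124]
tool_rot: [1.0, 0.0, 0.001, 0.001]
wrist_force: [1.6, 0.5, -2.0]
grip_width: 0.0437
finger_force: 25.5
```

>>> play_rows --commands '[[[0,0,-0.1,0,0,0,40],[0,0,-0.24,0,0,0,40],[0,0,-0.38,0,0,0,40],[-0.08,-0.8,-0.38,0,0,0,40],[-0.08,-0.8,-0.38,0,0,0,40],[-0.08,-0.8,-0.38,0,0,0,40],[-0.08,-0.8,-0.38,0,0,0,40],[-0.08,-0.8,-0.38,0,0,0,40]]]'

```text
clock: 15.1
eef_pos: [0.4408, -0.0969, 0.237]
tool_rot: [1.0, 0.0, -0.001, -0.001]
wrist_force: [1.4, 0.6, -2.4]
grip_width: 0.0438
finger_force: 25.7
```

>>> play_rows --commands '[[[-0.09,-1,0,0,0,0,40],[-0.09,-1,0,0,0,0,40],[-0.09,-1,0,0,0,0,40],[-0.09,-1,0,0,0,0,40],[-0.09,-1,0,0,0,0,40],[-0.09,-1,0,0,0,0,40],[-0.09,-1,0,0,0,0,40]]]'

```text
clock: 15.8
eef_pos: [0.4137, 0.2057, 0.2373]
tool_rot: [1.0, 0.003, -0.0, -0.001]
wrist_force: [-0.1, -0.5, -2.4]
grip_width: 0.0435
finger_force: 25.2
```

>>> play_rows --commands '[[[0,-0.21,0,0,0,0,40],[0,-0.21,0,0,0,0,40],[0,-0.21,0.15,0,0,0,40],[0,-0.21,0.3,0,0,0,40],[0,-0.21,0.37,0,0,0,40],[0,-0.21,0.387,0,0,0,40],[0,-0.21,0.387,0,0,0,40],[0,-0.21,0.387,0,0,0,40]]]'

```text
clock: 16.6
eef_pos: [0.4152, 0.2627, 0.1214]
tool_rot: [1.0, 0.0, -0.0, 0.0]
wrist_force: [0.1, -0.4, -2.3]
grip_width: 0.0436
finger_force: 26.8
```

Release, rise, head back toward the tray, then take a picture.

>>> play_rows --commands '[[[0,0,0.003,0,0,0,40],[0,0,0.003,0,0,0,40],[0,0,0.003,0,0,0,70],[0,0,0.003,0,0,0,75],[0,0,0.003,0,0,0,75],[0,0,-0.08,0,0,0,75],[0,0,-0.22,0,0,0,75],[0,0,-0.38,0,0,0,75]]]'

```text
clock: 17.4
eef_pos: [0.4139, 0.2629, 0.2358]
tool_rot: [1.0, 0.0, -0.001, 0.001]
wrist_force: [1.1, 0.8, -0.0]
grip_width: 0.0656
finger_force: 0.0
```

>>> play_rows --commands '[[[0,1,0,0,0,0,100],[0,1,0,0,0,0,100],[0,1,0,0,0,0,100],[0,1,0,0,0,0,100],[0,1,0,0,0,0,100],[0,1,0,0,0,0,100],[0,1,0,0,0,0,100],[0,1,0,0,0,0,100]]]'

```text
clock: 18.2
eef_pos: [0.4153, -0.0376, 0.2355]
tool_rot: [1.0, -0.002, 0.0, -0.0]
wrist_force: [0.1, -0.2, -0.5]
grip_width: 0.0879
finger_force: 0.0
```

```bash
python3 - <<'E'
from h import *
im,K,r,t=cam("top"); np.savez("top1",im=im); save(im,"top1.png",s=1.5); save(im,"tray1.png",(300,160,390,245),7)
E
```

```text
(no output)
```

View pics/top1.png

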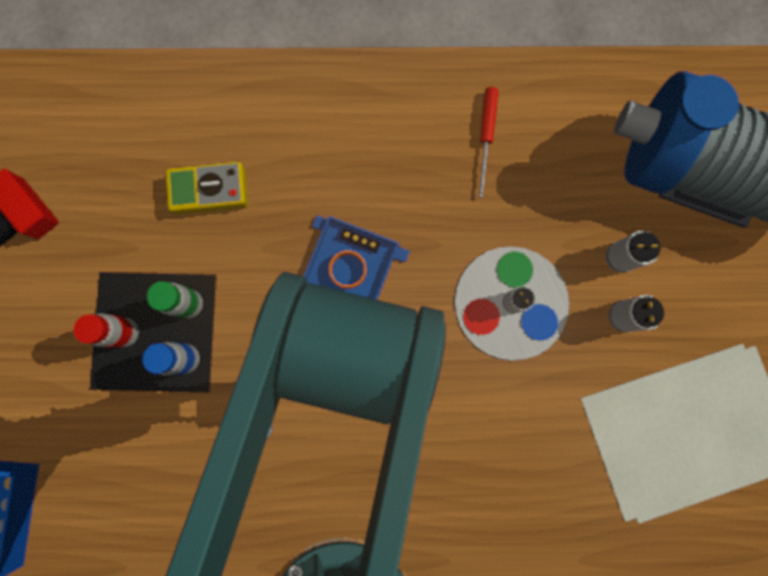

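View pics/tray1.png

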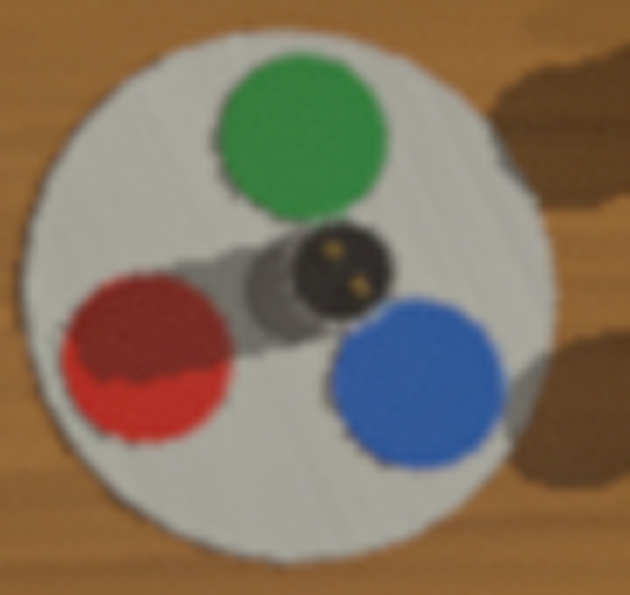

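All three cans stand upright on the mat and the capacitor is in place. In the tray crop the pads are at green (302,136), red (147,357) and blue (417,383), and the capacitor top is at (344,271).

```bash
python3 - <<'E'
from h import *
d=np.load("top.npz"); K,r,t=d["K"],d["r"],d["t"]
A=lambda u,v:((u+.5)/7-.5+300,(v+.5)/7-.5+160)
for k,p,z in(("g",(302,136),.007),("r",(147,357),.007),("b",(417,383),.007),("cap",(344,271),.074),("tray",(289,297),.004)): print(k,w(A(*p),z,K,r,t))
E
```

```text
g [ 0.5596 -0.2999  0.007 ]
r [ 0.4785 -0.2396  0.007 ]
b [ 0.4678 -0.3384  0.007 ]
cap [ 0.5027 -0.2967  0.074 ]
tray [ 0.5002 -0.2934  0.004 ]
```

>>> play_rows --commands '[[[0.29,0.86,0,0,0,0,100],[0.29,0.86,0,0,0,0,100],[0.29,0.86,0,0,0,0,100],[0.29,0.86,0,0,0,0,100],[0.29,0.86,0,0,0,0,100],[0.29,0.86,0,0,0,0,100],[0.29,0.86,0.15,0,0,0,100],[0.29,0.86,0.25,0,0,0,100]]]'

```text
clock: 19.05
eef_pos: [0.5038, -0.2928, 0.1588]
tool_rot: [1.0, 0.002, 0.0, -0.0]
wrist_force: [-0.8, 0.3, -0.4]
grip_width: 0.0878
finger_force: 0.0
```

>>> play_rows --commands '[[[0,0,0.12,0,0,0,100],[0,0,0.24,0,0,0,100],[0,0,0.34,0,0,0,100],[0,0,0.353,0,0,0,100],[0,0,0.353,0,0,0,100],[0,0,0.353,0,0,0,100]]]'

```text
clock: 19.65
eef_pos: [0.5041, -0.2942, 0.0559]
tool_rot: [1.0, 0.001, 0.001, 0.001]
wrist_force: [-1.0, -0.0, 0.9]
grip_width: 0.0879
finger_force: 0.0
```

>>> play_rows --commands '[[[0,0,0,0,0,0,36],[0,0,0,0,0,0,36],[0,0,0,0,0,0,36],[0,0,0,0,0,0,36],[0,0,0,0,0,0,36],[0,0,0,0,0,0,36],[0,0,0,0,0,0,36]]]'

```text
clock: 20.35
eef_pos: [0.5026, -0.2948, 0.0546]
tool_rot: [1.0, 0.0, 0.0, 0.0]
wrist_force: [-0.9, -0.6, 1.5]
grip_width: 0.0395
finger_force: 25.0
```

>>> play_rows --commands '[[[0,0,-0.1,0,0,0,36],[0,0,-0.24,0,0,0,36],[0.19,-0.94,-0.24,0,0,0,36],[0.19,-0.94,-0.24,0,0,0,36],[0.19,-0.94,-0.24,0,0,0,36],[0.19,-0.94,-0.24,0,0,0,36],[0.19,-0.94,-0.24,0,0,0,36],[0.19,-0.94,-0.24,0,0,0,36]]]'

```text
clock: 21.15
eef_pos: [0.559, -0.0096, 0.1263]
tool_rot: [1.0, 0.001, -0.0, -0.0]
wrist_force: [0.5, 0.2, -1.8]
grip_width: 0.0397
finger_force: 25.0
```

>>> play_rows --commands '[[[0,0,0,0,0,0,36],[0,0,0,0,0,0,36]]]'

```text
clock: 21.35
eef_pos: [0.559, -0.0117, 0.1262]
tool_rot: [1.0, 0.002, -0.0, 0.0]
wrist_force: [-0.3, 0.0, -1.2]
grip_width: 0.0395
finger_force: 25.0
```

```bash
python3 - <<'E'
from h import *
im,K,r,t=cam("side"); save(im,"cupside.png",(180,120,310,270),4)
s=arm.get_state(); print(s["eef_pos"]); 
# expected cup rim centre & capacitor base centre in crop pixels
p=np.array([[.5595,-.013,.028],[s["eef_pos"][0],s["eef_pos"][1],s["eef_pos"][2]-.051]])
print(((cv2.projectPoints(p,r,t,K,None)[0].reshape(-1,2)-[180,120])*4).round(0))
E
```

```text
[ 0.55897096 -0.01274454  0.12627585]
[[218. 402.]
 [217. 353.]]
```

View pics/cupside.png

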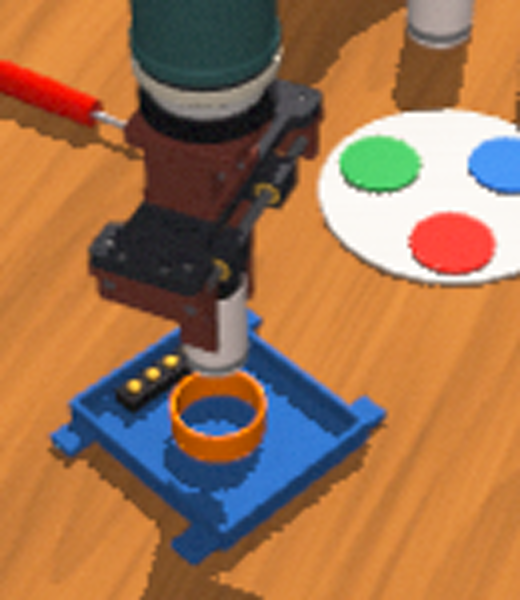

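The capacitor base at (217,355) hangs directly above the cup rim centre at (218,402). Lowering.

>>> play_rows --commands '[[[0,0,0.06,0,0,0,36],[0,0,0.12,0,0,0,36],[0,0,0.17,0,0,0,36],[0,0,0.21,0,0,0,36],[0,0,0.226,0,0,0,36],[0,0,0.231,0,0,0,36],[0,0,0.231,0,0,0,36],[0,0,0.231,0,0,0,36]]]'

```text
clock: 22.2
eef_pos: [0.5598, -0.0127, 0.0578]
tool_rot: [1.0, 0.0, 0.001, 0.0]
wrist_force: [1.6, -0.5, -1.2]
grip_width: 0.0398
finger_force: 25.0
```

>>> play_rows --commands '[[[0,0,0.003,0,0,0,36],[0,0,0.003,0,0,0,36],[0,0,0.003,0,0,0,70],[0,0,0.003,0,0,0,70],[0,0,0.003,0,0,0,70],[0,0,-0.1,0,0,0,70],[0,0,-0.24,0,0,0,70],[0,0,-0.4,0,0,0,70]]]'

```text
clock: 23.0
eef_pos: [0.5581, -0.0123, 0.1775]
tool_rot: [1.0, 0.0, -0.002, -0.0]
wrist_force: [0.3, 0.1, 0.2]
grip_width: 0.0612
finger_force: 0.0
```

>>> play_rows --commands '[[[0,0,-0.2,0,0,0,80],[-0.48,-0.92,-0.2,0,0,0,80],[-0.48,-0.92,-0.2,0,0,0,80],[-0.48,-0.92,-0.2,0,0,0,80],[-0.48,-0.92,-0.2,0,0,0,80],[-0.48,-0.92,-0.2,0,0,0,80],[-0.48,-0.92,-0.2,0,0,0,80],[-0.48,-0.92,-0.2,0,0,0,80]]]'

```text
clock: 23.8
eef_pos: [0.4124, 0.2668, 0.2376]
tool_rot: [1.0, 0.002, -0.0, -0.001]
wrist_force: [0.5, -0.1, -1.4]
grip_width: 0.07
finger_force: 0.0
```

>>> play_rows --commands '[[[0,0,0,0,0,0,80],[0,0,0,0,0,0,80],[0,0,0,0,0,0,80]]]'

```text
clock: 24.1
eef_pos: [0.4159, 0.2622, 0.2371]
tool_rot: [1.0, -0.0, 0.0, 0.0]
wrist_force: [0.8, -0.3, -0.3]
grip_width: 0.0703
finger_force: 0.0
```

```bash
python3 - <<'E'
from h import *
im,K,r,t=cam("side"); save(im,"cup2.png",(140,150,320,384),2.5)
E
```

```text
(no output)
```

View pics/cup2.png

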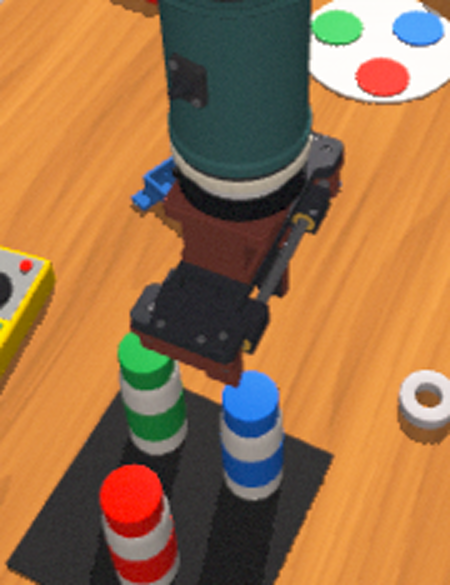

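The gripper hangs over the blue can at (250,400), and all the cans are upright. The cup is hidden by the arm, so I'll check it on the way back.

>>> play_rows --commands '[[[0,0,0.1,0,0,0,80],[0,0,0.23,0,0,0,80],[0,0,0.34,0,0,0,80],[0,0,0.38,0,0,0,80],[0,0,0.38,0,0,0,80],[0,0,0.38,0,0,0,80]]]'

```text
clock: 24.75
eef_pos: [0.4161, 0.2633, 0.1241]
tool_rot: [1.0, -0.0, 0.001, -0.0]
wrist_force: [-0.5, 0.3, -0.1]
grip_width: 0.0704
finger_force: 0.0
```

>>> play_rows --commands '[[[0,0,0,0,0,0,40],[0,0,0,0,0,0,40],[0,0,0,0,0,0,40],[0,0,0,0,0,0,40],[0,0,0,0,0,0,40],[0,0,0,0,0,0,40]]]'

```text
clock: 25.35
eef_pos: [0.4155, 0.2636, 0.1239]
tool_rot: [1.0, 0.001, 0.001, -0.0]
wrist_force: [-0.5, -0.9, 5.9]
grip_width: 0.0438
finger_force: 25.0
```

>>> play_rows --commands '[[[0,0,-0.1,0,0,0,40],[0,0,-0.24,0,0,0,40],[0.07,1,-0.38,0,0,0,40],[0.07,1,-0.38,0,0,0,40],[0.07,1,-0.38,0,0,0,40],[0.07,1,-0.38,0,0,0,40],[0.07,1,-0.38,0,0,0,40],[0.07,1,-0.38,0,0,0,40]]]'

```text
clock: 26.15
eef_pos: [0.4353, -0.0346, 0.2368]
tool_rot: [1.0, 0.001, -0.0, -0.0]
wrist_force: [0.3, -0.4, -2.6]
grip_width: 0.0433
finger_force: 25.0
```

>>> play_rows --commands '[[[0.102,1,0,0,0,0,40],[0.102,1,0,0,0,0,40],[0.102,1,0,0,0,0,40],[0.102,1,0,0,0,0,40],[0.102,1,0,0,0,0,40],[0.102,1,0,0,0,0,40],[0.102,1,0,0,0,0,40],[0.102,1,0,0,0,0,40]]]'

```text
clock: 26.95
eef_pos: [0.4663, -0.3335, 0.2357]
tool_rot: [1.0, -0.001, -0.001, -0.001]
wrist_force: [0.0, 0.7, -2.4]
grip_width: 0.0438
finger_force: 25.0
```

>>> play_rows --commands '[[[0,0.01,0.12,0,0,0,40],[0,0.01,0.24,0,0,0,40],[0,0.01,0.33,0,0,0,40],[0,0.01,0.36,0,0,0,40],[0,0.01,0.364,0,0,0,40],[0,0.01,0.364,0,0,0,40],[0,0.01,0.364,0,0,0,40],[0,0.01,0.364,0,0,0,40]]]'

```text
clock: 27.75
eef_pos: [0.4673, -0.3359, 0.1283]
tool_rot: [1.0, 0.001, 0.0, 0.0]
wrist_force: [-0.7, -0.3, -2.7]
grip_width: 0.0434
finger_force: 25.0
```

>>> play_rows --commands '[[[0,0.008,0,0,0,0,40],[0,0.008,0.002,0,0,0,40],[0,0.008,0.002,0,0,0,40],[0,0.008,0.002,0,0,0,40]]]'

```text
clock: 28.15
eef_pos: [0.4668, -0.3384, 0.1269]
tool_rot: [1.0, 0.0, -0.0, -0.0]
wrist_force: [-1.2, 0.4, -2.5]
grip_width: 0.0435
finger_force: 25.0
```

>>> play_rows --commands '[[[0,0,0.004,0,0,0,40],[0,0,0.004,0,0,0,40],[0,0,0.004,0,0,0,70],[0,0,0.004,0,0,0,75],[0,0,0.004,0,0,0,75],[0,0,-0.08,0,0,0,75],[0,0,-0.22,0,0,0,75],[0,0,-0.37,0,0,0,75]]]'

```text
clock: 28.95
eef_pos: [0.4662, -0.3377, 0.238]
tool_rot: [1.0, 0.0, -0.001, -0.001]
wrist_force: [0.1, -0.6, 0.3]
grip_width: 0.0658
finger_force: 0.0
```

>>> play_rows --commands '[[[0,-1,0,0,0,0,75],[0,-1,0,0,0,0,75],[0,-1,0,0,0,0,75],[0,-1,0,0,0,0,75],[0,-1,0,0,0,0,75],[0,-1,0,0,0,0,75],[0,-1,0,0,0,0,75]]]'

```text
clock: 29.65
eef_pos: [0.4655, -0.0329, 0.2379]
tool_rot: [1.0, 0.003, -0.0, -0.001]
wrist_force: [-1.5, -0.1, 1.1]
grip_width: 0.0661
finger_force: 0.0
```

>>> play_rows --commands '[[[0.128,-1,0,0,0,0,80],[0.128,-1,0,0,0,0,80],[0.128,-1,0,0,0,0,80],[0.128,-1,0,0,0,0,80],[0.128,-1,0,0,0,0,80],[0.128,-1,0,0,0,0,80],[0.128,-1,0,0,0,0,80],[0.128,-1,0,0,0,0,80]]]'

```text
clock: 30.45
eef_pos: [0.505, 0.2621, 0.2375]
tool_rot: [1.0, 0.002, -0.0, 0.0]
wrist_force: [0.3, -0.2, -0.0]
grip_width: 0.0702
finger_force: 0.0
```

```bash
python3 - <<'E'
from h import *
im,K,r,t=cam("top"); save(im,"top2.png",(180,130,400,250),3.5); print(arm.get_state()["eef_pos"])
E
```

```text
[0.50479135 0.26085453 0.23751088]
```

View pics/top2.png

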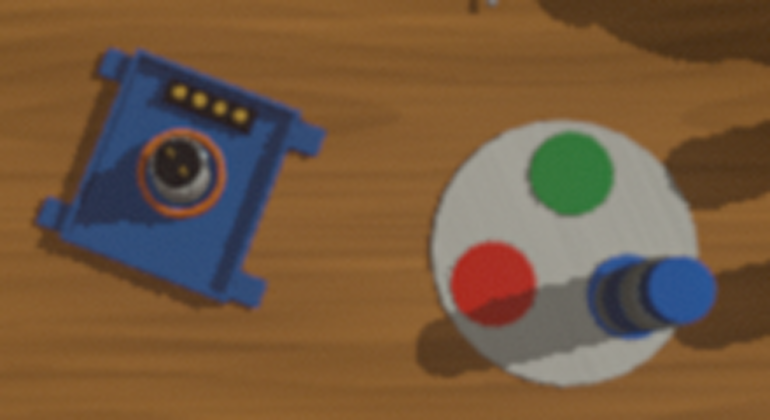

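The capacitor is in the cup, upright at (180,165), and the blue can is centred on its pad. Next is green.

>>> play_rows --commands '[[[0,0,0.1,0,0,0,80],[0,0,0.23,0,0,0,80],[0,0,0.34,0,0,0,80],[0,0,0.38,0,0,0,80],[0,0,0.38,0,0,0,80],[0,0,0.38,0,0,0,80]]]'

```text
clock: 31.1
eef_pos: [0.5058, 0.2611, 0.1251]
tool_rot: [1.0, -0.0, 0.001, -0.0]
wrist_force: [-0.6, 0.2, 1.3]
grip_width: 0.0704
finger_force: 0.0
```

>>> play_rows --commands '[[[0,0,0,0,0,0,40],[0,0,0,0,0,0,40],[0,0,0,0,0,0,40],[0,0,0,0,0,0,40],[0,0,0,0,0,0,40],[0,0,0,0,0,0,40]]]'

```text
clock: 31.7
eef_pos: [0.5053, 0.2618, 0.1246]
tool_rot: [1.0, 0.001, 0.001, -0.0]
wrist_force: [-0.3, -0.9, 5.8]
grip_width: 0.0437
finger_force: 25.0
```

>>> play_rows --commands '[[[0,0,-0.1,0,0,0,40],[0,0,-0.24,0,0,0,40],[0,0.9,-0.42,0,0,0,40],[0,0.9,-0.42,0,0,0,40],[0,0.9,-0.42,0,0,0,40],[0,0.9,-0.42,0,0,0,40],[0,0.9,-0.42,0,0,0,40],[0,0.9,-0.42,0,0,0,40]]]'

```text
clock: 32.5
eef_pos: [0.5048, -0.0116, 0.2504]
tool_rot: [1.0, -0.001, 0.0, 0.001]
wrist_force: [0.3, 0.5, -1.8]
grip_width: 0.0435
finger_force: 24.9
```

>>> play_rows --commands '[[[0.18,0.973,0,0,0,0,40],[0.18,0.973,0,0,0,0,40],[0.18,0.973,0,0,0,0,40],[0.18,0.973,0,0,0,0,40],[0.18,0.973,0,0,0,0,40],[0.18,0.973,0,0,0,0,40],[0.18,0.973,0,0,0,0,40],[0.18,0.973,0,0,0,0,40]]]'

```text
clock: 33.3
eef_pos: [0.5587, -0.3007, 0.2487]
tool_rot: [1.0, -0.001, -0.001, -0.001]
wrist_force: [0.2, 0.1, -1.4]
grip_width: 0.0435
finger_force: 24.9
```

>>> play_rows --commands '[[[0,0,0.15,0,0,0,40],[0,0,0.28,0,0,0,40],[0,0,0.37,0,0,0,40],[0,0,0.4,0,0,0,40],[0,0,0.406,0,0,0,40],[0,0,0.406,0,0,0,40],[0,0,0.406,0,0,0,40],[0,0,0.406,0,0,0,40]]]'

```text
clock: 34.1
eef_pos: [0.5598, -0.3001, 0.129]
tool_rot: [1.0, 0.001, 0.001, 0.0]
wrist_force: [0.6, -0.8, -1.6]
grip_width: 0.0433
finger_force: 25.0
```

>>> play_rows --commands '[[[0,0,0.004,0,0,0,40],[0,0,0.004,0,0,0,40],[0,0,0.004,0,0,0,70],[0,0,0.004,0,0,0,75],[0,0,0.004,0,0,0,75],[0,0,-0.08,0,0,0,75],[0,0,-0.22,0,0,0,75],[0,0,-0.37,0,0,0,75]]]'

```text
clock: 34.9
eef_pos: [0.5585, -0.2997, 0.2393]
tool_rot: [1.0, 0.0, -0.001, -0.001]
wrist_force: [0.5, -0.7, -0.4]
grip_width: 0.0659
finger_force: 0.0
```

>>> play_rows --commands '[[[-0.1,-1,0,0,0,0,75],[-0.1,-1,0,0,0,0,75],[-0.1,-1,0,0,0,0,75],[-0.1,-1,0,0,0,0,75],[-0.1,-1,0,0,0,0,75],[-0.1,-1,0,0,0,0,75],[-0.1,-1,0,0,0,0,75]]]'

```text
clock: 35.6
eef_pos: [0.5275, 0.0051, 0.2393]
tool_rot: [1.0, 0.003, -0.0, -0.001]
wrist_force: [0.7, 0.1, -0.3]
grip_width: 0.0656
finger_force: 0.0
```

>>> play_rows --commands '[[[-0.229,-1,0,0,0,0,80],[-0.229,-1,0,0,0,0,80],[-0.229,-1,0,0,0,0,80],[-0.229,-1,0,0,0,0,80],[-0.229,-1,0,0,0,0,80],[-0.229,-1,0,0,0,0,80],[-0.229,-1,0,0,0,0,80],[-0.229,-1,0,0,0,0,80]]]'

```text
clock: 36.4
eef_pos: [0.4601, 0.3005, 0.2391]
tool_rot: [1.0, 0.002, 0.0, 0.0]
wrist_force: [-0.6, -1.1, 0.8]
grip_width: 0.0702
finger_force: 0.0
```

>>> play_rows --commands '[[[0,-0.225,0,0,0,0,80],[0,-0.225,0,0,0,0,80],[0,-0.225,0.1,0,0,0,80],[0,-0.225,0.23,0,0,0,80],[0,-0.225,0.34,0,0,0,80],[0,-0.225,0.385,0,0,0,80],[0,-0.225,0.385,0,0,0,80],[0,-0.225,0.385,0,0,0,80]]]'

```text
clock: 37.2
eef_pos: [0.4612, 0.3669, 0.1247]
tool_rot: [1.0, -0.0, 0.001, -0.0]
wrist_force: [0.3, 0.2, -0.7]
grip_width: 0.0702
finger_force: 0.0
```

>>> play_rows --commands '[[[0,0,0,0,0,0,40],[0,0,0,0,0,0,40],[0,0,0,0,0,0,40],[0,0,0,0,0,0,40],[0,0,0,0,0,0,40],[0,0,0,0,0,0,40]]]'

```text
clock: 37.8
eef_pos: [0.4605, 0.3674, 0.1244]
tool_rot: [1.0, 0.001, 0.001, -0.0]
wrist_force: [0.5, -1.0, 5.8]
grip_width: 0.0436
finger_force: 25.0
```

>>> play_rows --commands '[[[0,0,-0.1,0,0,0,40],[0,0,-0.24,0,0,0,40],[0,1,-0.42,0,0,0,40],[0,1,-0.42,0,0,0,40],[0,1,-0.42,0,0,0,40],[0,1,-0.42,0,0,0,40],[0,1,-0.42,0,0,0,40],[0,1,-0.42,0,0,0,40]]]'

```text
clock: 38.6
eef_pos: [0.4595, 0.0703, 0.2489]
tool_rot: [1.0, 0.001, -0.0, -0.0]
wrist_force: [1.0, -0.1, -1.6]
grip_width: 0.0433
finger_force: 25.0
```

>>> play_rows --commands '[[[0.06,1,0,0,0,0,40],[0.06,1,0,0,0,0,40],[0.06,1,0,0,0,0,40],[0.06,1,0,0,0,0,40],[0.06,1,0,0,0,0,40],[0.06,1,0,0,0,0,40],[0.06,1,0,0,0,0,40],[0.06,1,0,0,0,0,40]]]'

```text
clock: 39.4
eef_pos: [0.478, -0.2287, 0.2481]
tool_rot: [1.0, -0.001, -0.001, -0.001]
wrist_force: [-0.3, -0.9, -1.6]
grip_width: 0.0436
finger_force: 25.0
```

>>> play_rows --commands '[[[0,0.026,0.15,0,0,0,40],[0,0.026,0.28,0,0,0,40],[0,0.026,0.37,0,0,0,40],[0,0.026,0.4,0,0,0,40],[0,0.026,0.406,0,0,0,40],[0,0.026,0.406,0,0,0,40],[0,0.026,0.406,0,0,0,40],[0,0.026,0.406,0,0,0,40]]]'

```text
clock: 40.2
eef_pos: [0.479, -0.2356, 0.1277]
tool_rot: [1.0, 0.001, 0.001, 0.0]
wrist_force: [-0.6, 0.9, -0.7]
grip_width: 0.0436
finger_force: 25.0
```

>>> play_rows --commands '[[[0,0.012,0,0,0,0,40],[0,0.012,0,0,0,0,40],[0,0.012,0,0,0,0,40]]]'

```text
clock: 40.5
eef_pos: [0.4786, -0.2397, 0.1271]
tool_rot: [1.0, 0.0, 0.0, 0.0]
wrist_force: [0.6, 0.3, -1.3]
grip_width: 0.0435
finger_force: 25.0
```

>>> play_rows --commands '[[[0,0,0.004,0,0,0,40],[0,0,0.004,0,0,0,40],[0,0,0.004,0,0,0,40]]]'

```text
clock: 40.8
eef_pos: [0.4787, -0.2396, 0.1264]
tool_rot: [1.0, 0.0, 0.0, 0.0]
wrist_force: [-1.1, 0.1, 4.9]
grip_width: 0.0434
finger_force: 25.0
```

Contact is felt at 4.9 N. Releasing, rising and moving aside.

>>> play_rows --commands '[[[0,0,0,0,0,0,70],[0,0,0,0,0,0,75],[0,0,0,0,0,0,75],[0,0,-0.08,0,0,0,75],[0,0,-0.22,0,0,0,75],[0,0,-0.37,0,0,0,75]]]'

```text
clock: 41.4
eef_pos: [0.4776, -0.2388, 0.2369]
tool_rot: [1.0, 0.0, -0.001, -0.001]
wrist_force: [0.3, 0.1, -0.2]
grip_width: 0.0655
finger_force: 0.0
```

>>> play_rows --commands '[[[0,-1,-0.1,0,0,0,75],[0,-1,-0.1,0,0,0,75],[0,-1,-0.1,0,0,0,75],[0,-1,-0.1,0,0,0,75],[0,-1,-0.1,0,0,0,75],[0,-1,-0.1,0,0,0,75],[0,-1,-0.1,0,0,0,75],[0,-1,-0.1,0,0,0,75]]]'

```text
clock: 42.2
eef_pos: [0.4781, 0.0616, 0.2668]
tool_rot: [1.0, 0.002, 0.0, 0.0]
wrist_force: [0.0, -0.4, -0.9]
grip_width: 0.0663
finger_force: 0.0
```

>>> play_rows --commands '[[[0,-0.8,0,0,0,0,75],[0,-0.8,0,0,0,0,75],[0,-0.8,0,0,0,0,75],[0,-0.8,0,0,0,0,75],[0,-0.8,0,0,0,0,75],[0,-0.8,0,0,0,0,75],[0,-0.8,0,0,0,0,75],[0,-0.8,0,0,0,0,75]]]'

```text
clock: 43.0
eef_pos: [0.4784, 0.2985, 0.2664]
tool_rot: [1.0, -0.001, -0.0, 0.001]
wrist_force: [-0.5, -0.1, -0.3]
grip_width: 0.0664
finger_force: 0.0
```

```bash
python3 - <<'E'
from h import *
im,K,r,t=cam("top"); save(im,"top3.png",(180,130,400,250),3.5)
im,K,r,t=cam("side"); save(im,"side3.png",s=1.5)
E
```

```text
(no output)
```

View pics/top3.png

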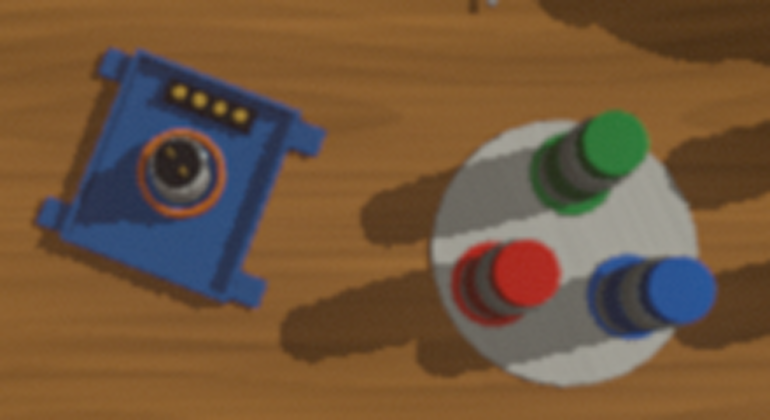

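View pics/side3.png

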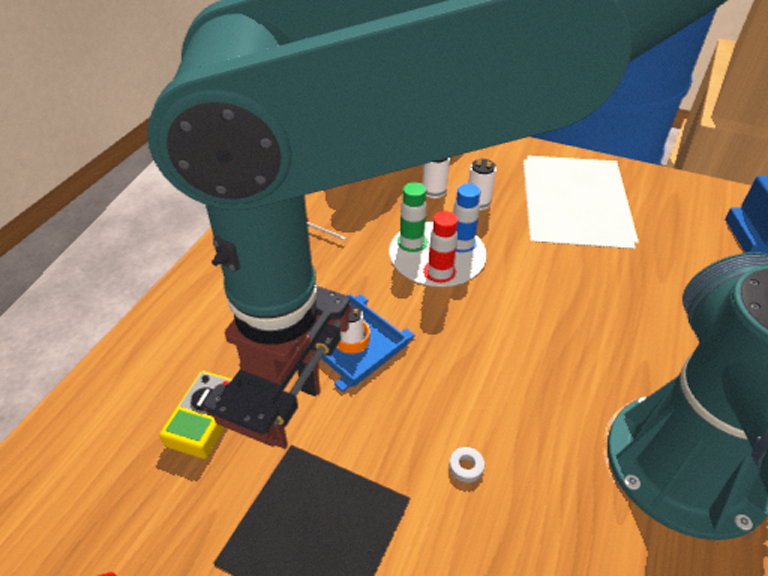

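The green, red and blue cans stand centred on their own pads; their caps sit at the original side-view pixels (414,188), (445,217) and (469,189). The capacitor is in the cup, the meter hasn't moved, and the arm is clear.

```bash
python3 -c "
from bench import arm
print(arm.close_job())"
```

```text
the job is handed in; nothing more can be done
None
```

The job is handed in: after all three cans were on the mat, the capacitor was stood upright in the orange cup, then each can went back to the middle of its own pad; nothing tipped and the meter did not move.

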